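# Set and lock the pour-over stand

## Task

Get the pour-over coffee stand ready for the mug: pinch the wooden grip and the black lever lightly together, raise the arm until the top rim of its sleeve is level with the red band on the post (the lever not yet shut), and have the ring over the mug. Holding it there, squeeze the lever fully shut so that its cam locks the arm, and finish still gripping lever and wooden grip, because the full dripper is set in next. Leave the mug and the other things on the worktop where they are.

Things in the scene. Friction and masses are not known exactly. Their poses are not given: they have to be found in the camera images.
- coffee_stand: pour-over coffee stand, fixed: dark wooden board 215 x 200 x 18 mm with an upright steel post, 16 mm across, topped by a black cap, top 227 mm above the worktop. Origin on the post's axis at the worktop; z up; the board reaches 45 mm to its -x side and 170 mm to its +x side
- red_mark (a point): middle of the red band (5 mm tall) round the post, on the post's axis, 190 mm above the worktop. Dark bands 20 mm above and below it are other marks
- ring_arm: the moving arm on the post. Origin on the post's axis at the middle of its aluminium sleeve (36 mm tall, 32 mm across). It carries the steel wire ring to its +x side, and the wooden grip and black lever to its -x side; its z is up. It slides up and down (0.22 kg in all) and turns freely round the post while the lever is open; let go, it sinks onto a stop collar
- sleeve_rim (a point): centre of the sleeve's top rim, on the post's axis, 18 mm above the arm's origin
- ring_center (a point): centre of the wire ring (inner radius 36 mm), at [0.105, 0, 0] in the arm's frame
- ring_height (a joint): height of the arm above its stop collar, m: 0 at rest on the collar, 0.050 with the rim at the red band, at most 0.065
- ring_turn (a joint): turn of the arm round the post, rad, anticlockwise from above; 0: ring along the stand's +x
- cam_lever (a joint): cam lever, rad: 0 open (a light spring, 4 N at the lever's end, holds it there), 0.55 fully shut; upright pin at [-0.024, 0.007] in the arm's frame. Width over lever end and grip is 46 mm at 0.2 rad, where the cam begins to bite on the post; the push needed peaks at about 18 N near 0.3 rad, then falls; from 0.47 rad on it stays shut by itself and the arm withstands 25 N
- lever_blade: the black lever: a bar that ends in an upright round end, 14 mm across and 34 mm tall (heights from -17 to +17 mm about the arm's origin)
- lever_end (a point): centre of the lever's round end; in the arm's frame at [-0.072, 0.037, 0] open and [-0.081, 0.008, 0] shut. To grip: fingers from above, one outside the round end, the other outside the wooden grip. Width over both: 56 mm open, 27 mm shut. The arm turns a little as the fingers centre themselves
- fixed_grip: the wooden grip, fixed to the arm, 42 mm long, 8 mm thick, 34 mm tall
- grip_face (a point): middle of the wooden grip's outer face, at [-0.078, -0.012, 0] in the arm's frame; the face looks to the arm's -y
- mug: blue mug standing on the board, 80 mm diameter at the mouth, 80 mm tall; origin at the centre of its underside, handle to its +y
- dripper: white ceramic dripper cone with a handle, 110 mm across, 74 mm tall; a bystander; origin at the centre of its underside
- sugar_canister: green sugar canister with a wooden lid, 74 mm across, 95 mm tall; a bystander; origin at the centre of its underside
- lemon: lemon, 78 mm long, 55 mm across; a bystander; origin under its centre
- teaspoon: steel teaspoon, 135 mm long; a bystander; origin under its centre
There are look-alikes about, which are no part of the job. Several things have the shape of the mug; the one meant has the colours described above.

How it is judged:
On the way, in this order (a step that is already met when the one before it is completed fails the run):
1. the arm is held by the fingers with the sleeve's rim level with the red band, lever not yet shut (z of sleeve_rim in the frame of red_mark between -0.007 and 0.007 m and value of joint cam_lever below 0.44 rad and contact force between the fingers and lever_blade above 0.5 N and contact force between the fingers and fixed_grip above 0.5 N), for 0.3 s.
2. the lever is squeezed fully shut with the rim still at the red band and the ring over the mug (z of sleeve_rim in the frame of red_mark between -0.007 and 0.007 m and value of joint cam_lever above 0.5 rad and horizontal distance between ring_center and mug below 0.022 m and contact force between the fingers and lever_blade above 3 N and contact force between the fingers and fixed_grip above 3 N), for 0.3 s.
At the end, for the whole second after the job is handed in: Sleeve rim within 7 mm of the middle of the red band; cam lever over 0.50 of 0.55 rad; ring centre within 22 mm of the mug's axis in plan; mug upright, within 15 mm of its start; fingers press lever and wooden grip with over 3 N each; all at rest (all of step 2 and linear speed of ring_arm below 0.01 m/s and distance of mug from where it was at the start of the episode below 0.015 m and angle between mug's own z axis and vertical below 0.1 rad); the arm keeps its last pose, push and grip.
It fails at once if the mug is pushed 30 mm or tipped (distance of mug from where it was at the start of the episode above 0.03 m or angle between mug's own z axis and vertical above 0.35 rad).
It fails at once if another thing on the worktop is pushed more than 30 mm (distance of any of dripper, sugar_canister, lemon, teaspoon from where it was at the start of the episode above 0.03 m).
It also fails if it takes over 35 s, if anything falls off the work surface, if the arm or the gripper's body presses on something with over 40 N, if the wrist force passes 120 N, or if a joint passes its speed limit or range.

## Robot

A 6-joint arm with a two-finger parallel gripper is mounted at the origin on a cart in front of the work surface, level with it; the furniture and walls round the work are solid. World frame = base frame: x ahead of the robot, y to its left, z up, the work surface at z = 0. Lengths are in m, angles in rad, forces in N, time in s.
With the tool pointing down it reaches from about 0.35 to 0.875 m from the base axis. Payload 4.2 kg.
Tool frame: the origin (TCP) lies at the very end of the fingers, on their centre line; the grasp point (between the pads) lies 19 mm behind it; z points along the fingers, y is the line along which they close (so a half turn about z gives the same grasp; the last joint's range is limited). The gripper opens to 87 mm and grips with 3 to 60 N. Pads are 19 mm wide; open, the fingers measure 117 mm over their backs; the gripper's body (75 mm by 190 mm) begins 51 mm behind the grasp point.
Start: joints at [-1.073, 0.385, 0.008, 0, -1.194, -0.259], TCP at [0.148, -0.607, 0.223] pointing down, gripper open.
Joint ranges: [-3.14, 3.14], [-1.21, 2.06], [-1.07, 1.41], [-3.16, 2.05], [-2.99, -0.16], [-3.1, 3.1]. Speed limits (rad/s): [2.79, 2.79, 3.14, 3.14, 3.14, 3.14].

## Interface

Orientations are given as a rotation vector (axis times angle).
In Python, from cell import arm, cams, ticket, models gives the robot as it stands.
- The arm moves only by the tool arm_command, never from a script. Its argument "steps" is text: rows parted by semicolons, each of 6 numbers parted by spaces: the shift along the tool's x, y, z in cm, then the turn, a rotation vector about the tool's x, y, z in rad. In form: x y z wx wy wz; .... A call has 1 to 12 rows; each row is the pose to reach, as a shift and turn from the pose commanded when the call began, along the tool's axes at that moment; what a row does not reach only later rows make up. A row lasts 1/10 s, in which the tool goes at most 50 mm and 8.59 degrees, less where a joint would pass 70% of its speed; a pose out of reach is approached as far as the arm can. A call with a gripper value outside its range is refused whole. "claw" is the finger opening in cm, from 0 to 8.7, set as the call begins (left out, the last holds). The fingers move at their own pace and stop on an object; "force" is the grip in N (left out, the last holds). Time passes only in rows, so rows that repeat a pose let the fingers close. It gives the time, the measured TCP pose, the force, the opening and the grip force at its end, in the units of the state.
- arm.get_state(): the state, without advancing time (a new reading comes with each control period).
- cams.snapshot(name): name is "scene" or "top" or "wrist"; returns the picture (480x640x3 uint8, red, green, blue); there is no depth.
- cams.camera_info(name): a dict with "fx", "fy", "cx", "cy" (pixels), "pose" (4x4, takes a point from camera to world coordinates). Camera axes: x right, y down, z forward; pixel columns grow to the right and rows downward; lengths in m; the calibration is good to about 2 mm. A picture is of the moment at which its call begins: read the wrist's pose just before it. camera_info takes no time and is no camera call; for the wrist camera it gives the pose at the moment of the call.
- ticket.hand_in(): hands the job in; it is judged then, once.
Trained networks look in the newest picture that a camera, given by its name, has taken for a name from the list of things; names that differ only in an ending like _2 or _b are one class to them, and where a whole thing is asked for, a point or a joint stands for the part that bears it (a point fixed in the world has none). Each returns a list of dicts, best first, with "p" (0 to 1); they miss things now and then, are a little off and sometimes report something else, mostly with a low value. They report only what shows in the picture. A call takes as long as a camera call. They do not tell look-alikes from the thing itself.
- models.look_for(camera, query): "rect" ([left, top, width, height] in pixels, round what is visible of it).
The state is a dict: "clock": time; "joints": joint angles; "joint_velocities": joint speeds; "joint_efforts": joint torques, N m; "tool_pos": TCP position; "ee_rot": TCP orientation; "ft_force": force on the tool from outside, world axes, zero at the start; "moment": the same for the moment, N m; "gripper_width": finger opening in m; "finger_force": force on a finger pad.
Only numpy, scipy, OpenCV 4.12 (cv2) and the standard library are available. Lean on these libraries where they do the work, as an engineer would, in place of code of your own. Each camera call takes 0.05 s, during which the arm holds its last target. There are 200 camera calls.

## Working session

There is one attempt and no reset: what is moved stays moved. The work goes in short steps, Python scripts to look and compute and a tool call to move; the robot and the scene stay as the last step left them, time stands still between calls to the robot, and variables do not carry over. Pictures are saved under pics/ and viewed, at most 10 in all, crops included, and the job is handed in when it is done.

Besides the shell and the picture viewer there is one more tool, called after "Request:" as name(argument=value, ...) on one line, values as JSON. arm_command: Moves the arm, as the interface text tells. Its arguments: {"type":"object","properties":{"steps":{"type":"string"},"claw":{"type":"number"},"force":{"type":"number"}},"required":["steps"]}

```bash
mkdir -p pics; cat > h.py <<'E'
import numpy as np, cv2
from cell import arm, cams, ticket, models
from scipy.spatial.transform import Rotation as R
def ray(info,u,v):
    T=np.array(info["pose"]); d=T[:3,:3]@np.array([(u-info["cx"])/info["fx"],(v-info["cy"])/info["fy"],1]); return T[:3,3],d
def atz(info,u,v,z):
    o,d=ray(info,u,v); return o+d*(z-o[2])/d[2]
def proj(info,p):
    T=np.array(info["pose"]); q=T[:3,:3].T@(np.array(p)-T[:3,3]); return np.array([info["fx"]*q[0]/q[2]+info["cx"],info["fy"]*q[1]/q[2]+info["cy"]])
def save(n,f):
    im=cams.snapshot(n); cv2.imwrite(f,im[:,:,::-1]); return im
E
python3 - <<'E'
from h import *
s=arm.get_state(); print(s["tool_pos"],s["ee_rot"],s["clock"],s["gripper_width"])
a=save("scene","pics/s1.png");b=save("top","pics/t1.png")
for c in("top","scene"):
    i=cams.camera_info(c);print(c,i["fx"],np.round(i["pose"],3).tolist())
    for q in("coffee_stand","ring_arm","lever_blade","fixed_grip","mug"):
        print(q,[(np.round(d["rect"]).tolist(),round(d["p"],2)) for d in models.look_for(c,q)[:4]])
E
```

```text
[ 0.14771209 -0.60667299  0.22147636] [ 0.37390583 -3.11888092 -0.00340937] 0.0 0.0870965380143983
top 449.5288079382571 [[0.014, -0.999, 0.043, 0.523], [-1.0, -0.014, -0.009, -0.047], [0.01, -0.043, -0.999, 1.146], [0.0, 0.0, 0.0, 1.0]]
coffee_stand [([311.0, 163.0, 87.0, 103.0], 0.85)]
ring_arm [([337.0, 160.0, 43.0, 108.0], 0.69)]
lever_blade []
fixed_grip []
mug [([348.0, 165.0, 40.0, 38.0], 0.85), ([254.0, 221.0, 33.0, 46.0], 0.79), ([345.0, 297.0, 42.0, 34.0], 0.75)]
scene 586.1998497547328 [[-0.668, 0.522, -0.53, 1.274], [0.744, 0.48, -0.465, 0.567], [0.012, -0.705, -0.709, 1.073], [0.0, 0.0, 0.0, 1.0]]
coffee_stand [([204.0, 196.0, 119.0, 131.0], 0.56)]
ring_arm [([229.0, 205.0, 90.0, 66.0], 0.88), ([205.0, 194.0, 119.0, 134.0], 0.47)]
lever_blade [([295.0, 219.0, 24.0, 15.0], 0.65)]
fixed_grip [([290.0, 204.0, 22.0, 14.0], 0.49)]
mug [([323.0, 186.0, 30.0, 40.0], 0.87), ([286.0, 312.0, 55.0, 52.0], 0.74), ([342.0, 269.0, 45.0, 45.0], 0.6), ([222.0, 243.0, 42.0, 48.0], 0.59)]
```

View pics/s1.png

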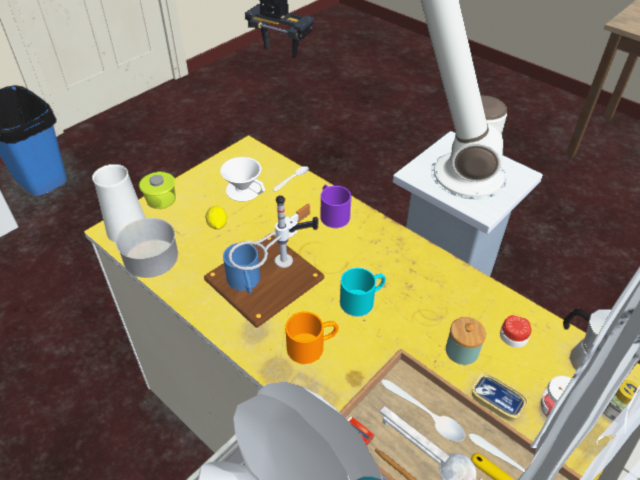

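View pics/t1.png

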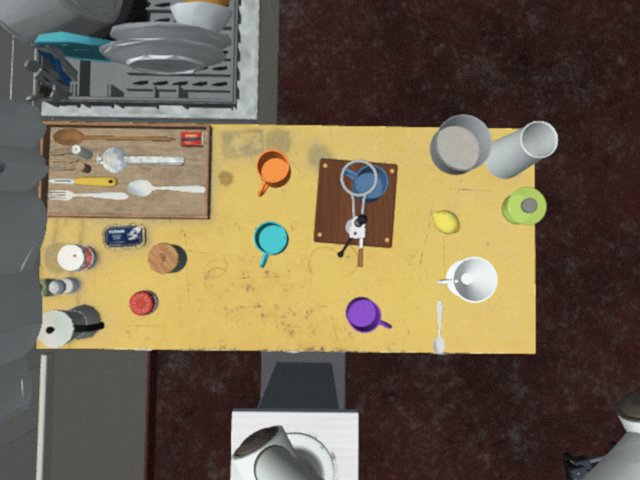

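The top view shows the post near (357,228), the lever ending near (341,256), the grip near (360,262), and the blue mug near (370,182) under the ring, which is centred near (358,178). The other mugs are orange, teal and purple. I'll zoom in to measure.

```bash
python3 - <<'E'
from h import *
im=cv2.imread("pics/t1.png"); c=cv2.resize(im[145:285,290:430],None,fx=4,fy=4,interpolation=cv2.INTER_CUBIC)
s=cv2.resize(cv2.imread("pics/s1.png")[185:325,195:335],None,fx=4,fy=4,interpolation=cv2.INTER_CUBIC)
cv2.imwrite("pics/tc.png",c);cv2.imwrite("pics/sc.png",s)
i=cams.camera_info("top")
hsv=cv2.cvtColor(im,cv2.COLOR_BGR2HSV)
m=cv2.inRange(hsv,(10,80,25),(20,255,130));m[:150]=0;m[260:]=0;m[:,:300]=0;m[:,410:]=0
n,l,st,ce=cv2.connectedComponentsWithStats(m);k=1+np.argmax(st[1:,4]);print("board",st[k])
pts=np.argwhere(l==k)[:,::-1].astype(np.float32);r=cv2.minAreaRect(pts);bp=cv2.boxPoints(r)
w=np.array([atz(i,u,v,.018) for u,v in bp]);print(np.round(w,4),np.linalg.norm(np.diff(w,axis=0),axis=1))
b=cv2.inRange(hsv,(100,80,40),(118,255,255));b[:150]=0;b[215:]=0;b[:,:330]=0;b[:,410:]=0
p=np.argwhere(b)[:,::-1];print("mug px",p.min(0),p.max(0),p.mean(0),atz(i,*p.mean(0),.08),atz(i,*p.mean(0),.04))
E
```

```text
board [ 314  158   38   87 2322]
[[ 0.577  -0.0408  0.018 ]
 [ 0.7897 -0.0546  0.018 ]
 [ 0.784  -0.145   0.018 ]
 [ 0.5712 -0.1305  0.018 ]] [0.21315596 0.09058747 0.2132703 ]
mug px [345 166] [387 201] [367.98979592 181.75396825] [ 0.71880903 -0.17008744  0.08      ] [ 0.72617617 -0.17469733  0.04      ]
```

View pics/tc.png

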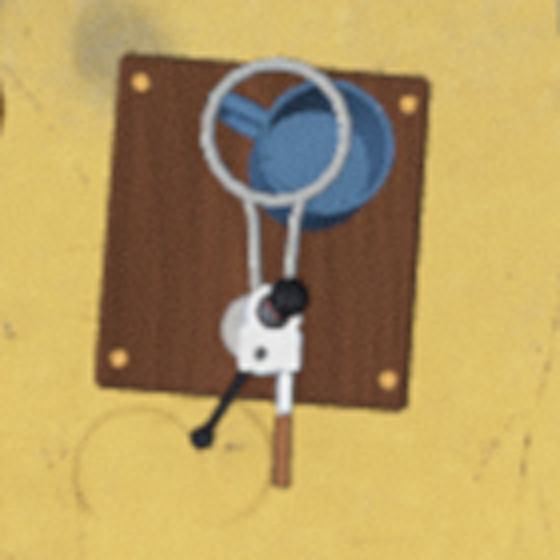

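View pics/sc.png

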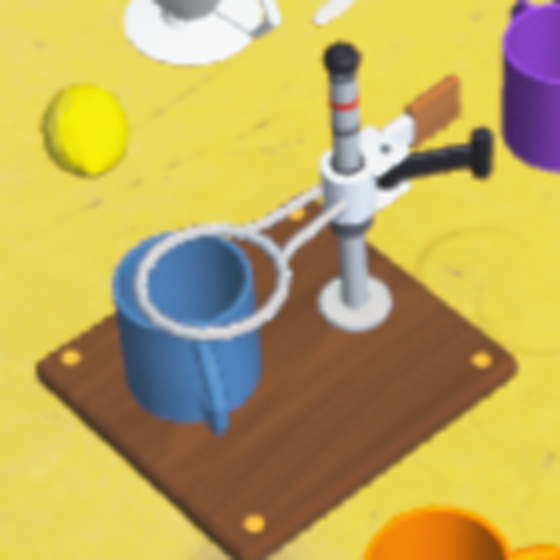

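The crops show the board's four corners, the mug mouth centred near (323,150) in the crop, the ring near (278,132), the cap at (291,298), the lever end at (202,436), and the grip from (284,415) to (281,487). The ring lies to one side of the mug.

```bash
python3 - <<'E'
from h import *
i=cams.camera_info("top"); t=lambda x,y,z: atz(i,290+x/4-.375,145+y/4-.375,z)
B=np.array([t(*p,.018) for p in[(122,52),(430,76),(408,410),(97,386)]])
print("board sides",np.linalg.norm(np.roll(B,-1,0)-B,axis=1))
ex=(B[0]+B[1]-B[2]-B[3])/2; ex/=np.linalg.norm(ex); post=B.mean(0)-ex*.0625; yaw=np.arctan2(ex[1],ex[0])
print("post",post,"yaw",yaw,"cap",t(291,298,.227))
ring=t(278,132,.122);lev=t(202,436,.139);g=t(282.5,487,.139);g0=t(284.5,415,.139);mug=t(322,150,.08)
print("ring",ring,"lev",lev,"grip",g0,g,"mug",mug)
for n,p in(("ring",ring),("mug",mug)):
    d=p-post;print(n,np.hypot(*d[:2]),np.arctan2(d[1],d[0]))
d=t(291,298,.227);print("grip in arm")
th=np.arctan2(ring[1]-d[1],ring[0]-d[0]);c,s=np.cos(th),np.sin(th);Q=np.array([[c,s],[-s,c]])
for p in(ring,lev,g0,g): print(th,Q@(p-d)[:2])
i=cams.camera_info("scene");t=lambda x,y,z: atz(i,195+x/4-.375,185+y/4-.375,z)
print("scene cap",t(342,52,.227),"ring",t(214,281,.122),"mug",t(188,287,.08),"lev",t(480,138,.139))
print("redband",t(344,105,.19),"board",t(42,370,.018),t(517,368,.018))
E
```

```text
board sides [0.19578929 0.21238777 0.19608392 0.21228771]
post [ 0.61539291 -0.14298372  0.018     ] yaw -0.0597133517905562 cap [ 0.61431196 -0.14230687  0.227     ]
ring [ 0.7203054  -0.14478311  0.122     ] lev [ 0.54481085 -0.10224853  0.139     ] grip [ 0.55722707 -0.14839301  0.139     ] [ 0.51688705 -0.14766509  0.139     ] mug [ 0.71799509 -0.17520413  0.08      ]
ring 0.10492792654077482 -0.01714961523817032
mug 0.10754238021583014 -0.30428028481246455
grip in arm
-0.023357955893314623 [1.06022362e-01 1.46250391e-20]
-0.023357955893314623 [-0.07041774  0.03842416]
-0.023357955893314623 [-0.05692717 -0.00741774]
-0.023357955893314623 [-0.09727319 -0.0076322 ]
scene cap [ 0.61736705 -0.13547617  0.227     ] ring [ 0.719214   -0.13967542  0.122     ] mug [ 0.70805044 -0.1784346   0.08      ] lev [ 0.54815871 -0.09705233  0.139     ]
redband [ 0.61928255 -0.1341108   0.19      ] board [ 0.7763217  -0.23888282  0.018     ] [ 0.58528527 -0.03295377  0.018     ]
```

The board and cap agree on the post: about (0.615, -0.1415). The board sides and the ring radius also come out right. The mug lies at about -0.31 rad from the post. I'm moving to above the grasp at about (0.537, -0.124), turned +0.26 about tool z.

Request:
arm_command(steps="-4 3 -1 0 0 0.02; -8 6.1 -2 0 0 0.05; -12 9.2 -2 0 0 0.08; -16 12.2 -2 0 0 0.1; -20 15.3 -2 0 0 0.12; -24 18.4 -2 0 0 0.14; -28 21.4 -2 0 0 0.16; -32 24.5 -2 0 0 0.18; -36 27.5 -2 0 0 0.2; -40 30.6 -2 0 0 0.22; -44 33.6 -2 0 0 0.24; -47 36 -2 0 0 0.26", claw=8.7)

```text
clock: 1.8
tool_pos: [0.5207, -0.1441, 0.2429]
ee_rot: [0.033, 3.14, -0.0]
ft_force: [0.0, 0.2, -0.2]
gripper_width: 0.087
finger_force: 0.0
```

```bash
python3 - <<'E'
from h import *
s=arm.get_state();print(s["tool_pos"],s["ee_rot"],s["clock"])
i=cams.camera_info("wrist");save("wrist","pics/w1.png");print(i["fx"],np.round(i["pose"],3).tolist())
for q in("ring_arm","lever_blade","fixed_grip","mug"): print(q,[(np.round(d["rect"]).tolist(),round(d["p"],2)) for d in models.look_for("wrist",q)[:3]])
for n,p in dict(cap=(.615,-.1415,.227),lev=(.5455,-.1022,.139),gend=(.517,-.1477,.139),mug=(.717,-.175,.08)).items(): print(n,proj(i,p))
E
```

```text
[ 0.52069488 -0.1441471   0.24291856] [ 3.28213138e-02  3.14042369e+00 -1.10450418e-04] 1.8
386.2640268847909 [[0.02, 0.958, 0.286, 0.442], [1.0, -0.02, -0.005, -0.142], [0.001, 0.287, -0.958, 0.406], [0.0, 0.0, 0.0, 1.0]]
ring_arm [([305.0, 218.0, 79.0, 181.0], 0.93)]
lever_blade [([333.0, 246.0, 50.0, 65.0], 0.96)]
fixed_grip [([307.0, 222.0, 12.0, 86.0], 0.75)]
mug [([209.0, 9.0, 129.0, 112.0], 0.87), ([472.0, 190.0, 120.0, 113.0], 0.68)]
cap [324.80338844 437.10590703]
lev [374.48471753 266.45746995]
gend [311.84651485 230.45419982]
mug [290.48880556 405.51630035]
```

View pics/w1.png

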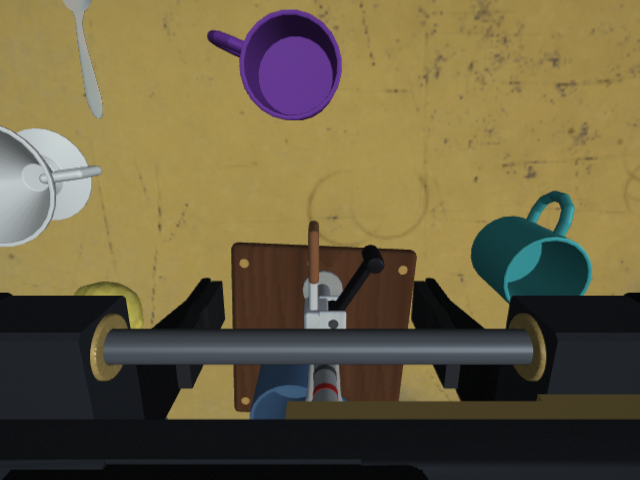

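The wrist view shows the lever end at about (373,257), the tip of the wooden grip at (314,223), the red band at (326,388), and the board corners between (233,243) and (415,250). I'll check these against the model.

```bash
python3 - <<'E'
from h import *
i=cams.camera_info("wrist")
print("red",proj(i,(.607,-.1415,.19)))
for z in(.122,.139): print(z,"lev",atz(i,373,257,z),"grip",atz(i,314,223,z))
print("board",atz(i,234,243,.018),atz(i,415,250,.018))
j=cams.camera_info("top");t=lambda x,y,z: atz(j,290+x/4-.375,145+y/4-.375,z)
print("top board",t(408,410,.018),t(97,386,.018))
E
```

```text
red [326.65904755 385.88004653]
0.122 lev [ 0.54221299 -0.10306106  0.122     ] grip [ 0.51403587 -0.14828446  0.122     ]
0.139 lev [ 0.53613331 -0.10553787  0.139     ] grip [ 0.50964749 -0.1480468   0.139     ]
board [ 0.56088552 -0.23425     0.018     ] [ 0.57245354 -0.0436975   0.018     ]
top board [ 0.5656302  -0.23822517  0.018     ] [ 0.57797359 -0.04253015  0.018     ]
```

The wrist camera agrees with the top view to within about 5 mm in x and 1 mm in y. I'm centring and then lowering with the fingers open.

Request:
arm_command(steps="-0.8 1.1 0 0 0 0; -1.6 2.1 0 0 0 0; -1.6 2.1 2 0 0 0; -1.6 2.1 5 0 0 0; -1.6 2.1 8 0 0 0; -1.6 2.1 11 0 0 0; -1.6 2.1 13 0 0 0; -1.6 2.1 13.9 0 0 0; -1.6 2.1 13.9 0 0 0", claw=8.7)

```text
clock: 2.95
tool_pos: [0.5354, -0.1257, 0.1025]
ee_rot: [-0.034, -3.139, 0.0]
ft_force: [-0.1, -1.3, 1.0]
gripper_width: 0.0868
finger_force: 0.0
```

Request:
arm_command(steps="0 0 0 0 0 0;0 0 0 0 0 0;0 0 0 0 0 0;0 0 0 0 0 0;0 0 0 0 0 0;0 0 0 0 0 0;0 0 0 0 0 0;0 0 0 0 0 0", claw=4.5, force=7)

```text
clock: 3.75
tool_pos: [0.5348, -0.125, 0.1035]
ee_rot: [-0.032, -3.139, -0.001]
ft_force: [-2.6, 3.0, 0.8]
gripper_width: 0.0526
finger_force: 7.0
```

```bash
python3 - <<'E'
from h import *
s=arm.get_state();print(s["tool_pos"],s["ee_rot"],s["clock"],s["gripper_width"],s["finger_force"])
a=save("wrist","pics/w2.png");b=save("top","pics/t2.png")
c=cv2.resize(b[145:285,290:430,::-1],None,fx=3,fy=3,interpolation=cv2.INTER_CUBIC)
d=cv2.resize(a[180:460,190:470,::-1],None,fx=1.5,fy=1.5)
cv2.imwrite("pics/m2.png",np.hstack([c[:, :380],d[:, :420]]))
E
```

```text
[ 0.53477454 -0.12498494  0.10345147] [-3.19408373e-02 -3.13919124e+00 -1.02190794e-03] 3.75 0.05255220477878472 6.989148301945534
```

View pics/m2.png

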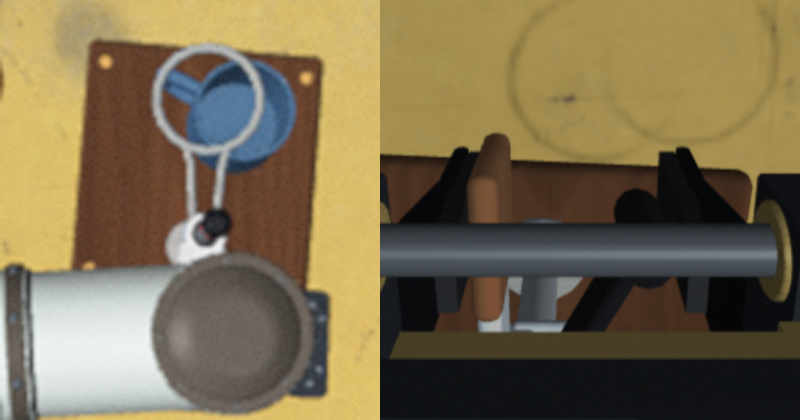

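It is gripped: width 52.6 mm, 7 N, with lever and grip between the pads and the ring centred near (208,98) in the left half. I'm raising it gently.

Request:
arm_command(steps="0 0 -0.5 0 0 0;0 0 -1 0 0 0;0 0 -1.5 0 0 0;0 0 -2 0 0 0;0 0 -2.5 0 0 0;0 0 -3 0 0 0;0 0 -3.5 0 0 0;0 0 -4 0 0 0;0 0 -4 0 0 0;0 0 -4 0 0 0")

```text
clock: 4.85
tool_pos: [0.5338, -0.125, 0.1428]
ee_rot: [-0.033, -3.137, -0.002]
ft_force: [-3.8, 4.3, -2.0]
gripper_width: 0.0505
finger_force: 7.0
```

```bash
python3 - <<'E'
from h import *
s=arm.get_state();print(s["tool_pos"],s["ee_rot"],s["clock"],s["gripper_width"],s["finger_force"],s["ft_force"])
a=save("scene","pics/s3.png")
for c in ("scene",):
    for q in("ring_arm","lever_blade"): print(q,[(np.round(d["rect"]).tolist(),round(d["p"],2)) for d in models.look_for(c,q)[:3]])
c=cv2.resize(a[175:325,195:335,::-1],None,fx=4,fy=4,interpolation=cv2.INTER_CUBIC)
cv2.imwrite("pics/c3.png",c)
E
```

```text
[ 0.53384977 -0.12500353  0.14280967] [-3.34112531e-02 -3.13707049e+00 -1.86077354e-03] 4.85 0.05050381868189089 6.971030494314618 [-3.76210478  4.28928991 -1.95670107]
ring_arm [([226.0, 191.0, 92.0, 67.0], 0.66)]
lever_blade [([294.0, 205.0, 26.0, 13.0], 0.76)]
```

View pics/c3.png

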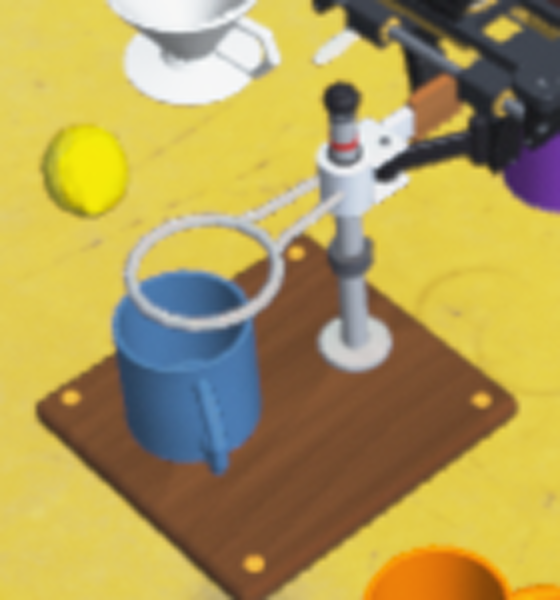

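The arm came up about 39 mm with the fingers and did not slip; the rim sits about 11 mm below the red band at crop (345,145). Next I lift the remaining 11 mm and swing partway toward the mug. Shutting the lever should add about -0.15 rad more turn.

Request:
arm_command(steps="0 0 -0.5 0 0 0;0 0 -1.1 0 0 0;-0.1 0.3 -1.1 0 0 0.04;-0.2 0.5 -1.1 0 0 0.07;-0.3 0.8 -1.1 0 0 0.11;-0.4 1 -1.1 0 0 0.14;-0.4 1 -1.1 0 0 0.14;-0.4 1 -1.1 0 0 0.14;-0.4 1 -1.1 0 0 0.14;-0.4 1 -1.1 0 0 0.14;-0.4 1 -1.1 0 0 0.14")

```text
clock: 6.1
tool_pos: [0.5367, -0.1148, 0.153]
ee_rot: [-0.253, -3.124, -0.002]
ft_force: [-5.4, 5.2, -1.8]
gripper_width: 0.0509
finger_force: 7.0
```

```bash
python3 - <<'E'
from h import *
s=arm.get_state();print(s["tool_pos"],s["ee_rot"],s["clock"],s["gripper_width"],s["finger_force"],s["ft_force"])
a=save("scene","pics/s4.png");b=save("top","pics/t4.png")
c=cv2.resize(a[190:290,215:315,::-1],None,fx=4,fy=4,interpolation=cv2.INTER_CUBIC)
d=cv2.resize(b[150:250,310:410,::-1],None,fx=4,fy=4,interpolation=cv2.INTER_CUBIC)
cv2.imwrite("pics/c4.png",np.hstack([c,d]))
E
```

```text
[ 0.53670599 -0.11483186  0.15302919] [-2.53373035e-01 -3.12352327e+00 -1.99695198e-03] 6.1 0.050905645521792095 6.998742149189638 [-5.42900745  5.24240561 -1.81060963]
```

View pics/c4.png

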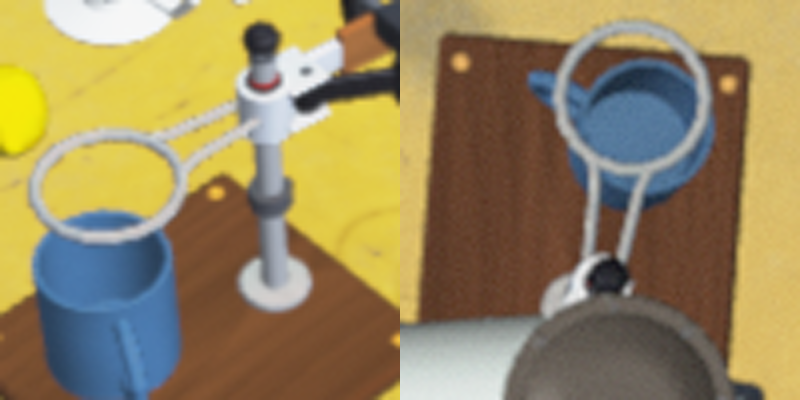

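The rim is at the red band: crop (263,85), and the TCP has risen 49.5 mm. The ring is centred at (633,97) in the right half and the mug mouth at about (641,133).

```bash
python3 - <<'E'
from h import *
i=cams.camera_info("top");t=lambda x,y,z: atz(i,310+(x-400)/4-.375,150+y/4-.375,z)
r=t(633,97,.172);m=t(641,133,.08);p=np.array([.6148,-.1415])
for q in(r,m): d=q[:2]-p;print(q,np.hypot(*d),np.arctan2(d[1],d[0]))
i=cams.camera_info("scene");t=lambda x,y,z: atz(i,215+x/4-.375,190+y/4-.375,z)
print("scene ring",t(109,186,.172))
for z in(.183,.19,.197):print(z,proj(i,(.6148,-.1415,z)),)
print("red px",215+263/4,190+84/4)
E
```

```text
[ 0.71919829 -0.15907674  0.172     ] 0.10586758483374167 -0.16679805168275644
[ 0.71618112 -0.17462197  0.08      ] 0.10665456106827013 -0.31577544363641336
scene ring [ 0.7196806  -0.15314164  0.172     ]
0.183 [279.82004902 210.65653949]
0.19 [279.69187985 208.34204188]
0.197 [279.56273139 206.00985994]
red px 280.75 211.0
```

The arm's turn is -0.167 and the mug bears -0.316. The expected -0.15 from shutting the lever closes that gap, so I'm squeezing while turning the tool along with it.

Request:
arm_command(steps="0 0 0 0 0 0.03;0 0 0 0 0 0.06;0 0 0 0 0 0.1;0 0 0 0 0 0.14;0 0 0 0 0 0.14;0 0 0 0 0 0.14;0 0 0 0 0 0.14;0 0 0 0 0 0.14;0 0 0 0 0 0.14;0 0 0 0 0 0.14;0 0 0 0 0 0.14;0 0 0 0 0 0.14", claw=2, force=32)

```text
clock: 7.4
tool_pos: [0.5375, -0.1147, 0.1533]
ee_rot: [-0.471, -3.1, -0.002]
ft_force: [-5.0, 5.3, -1.5]
gripper_width: 0.0255
finger_force: 31.9
```

```bash
python3 - <<'E'
from h import *
s=arm.get_state();print(s["tool_pos"],s["ee_rot"],s["clock"],s["gripper_width"],s["finger_force"],s["ft_force"])
a=save("scene","pics/s5.png");b=save("top","pics/t5.png")
c=cv2.resize(a[190:290,215:315,::-1],None,fx=4,fy=4,interpolation=cv2.INTER_CUBIC)
d=cv2.resize(b[150:250,310:410,::-1],None,fx=4,fy=4,interpolation=cv2.INTER_CUBIC)
cv2.imwrite("pics/c5.png",np.hstack([c,d]))
E
```

```text
[ 0.53752581 -0.11468886  0.15326169] [-4.70828041e-01 -3.10000261e+00 -1.60418200e-03] 7.4 0.025485456570604977 31.924287993460894 [-5.00792988  5.27842339 -1.49808494]
```

View pics/c5.png

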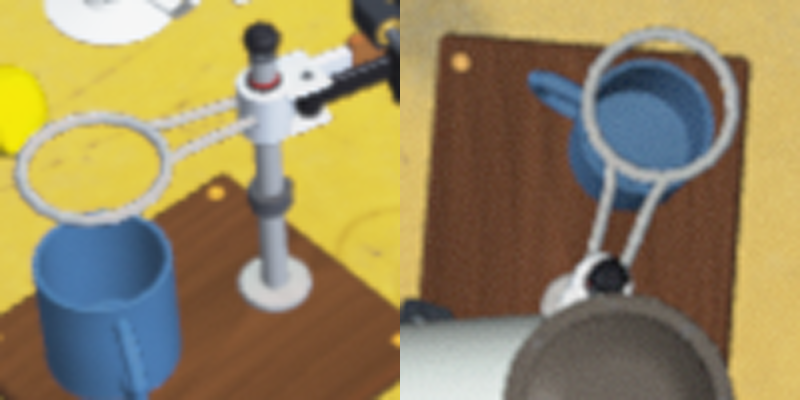

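The width is 25.5 mm, so the lever is shut. The ring at (660,105) works out to y of about -0.174, over the mug (-0.175). The rim is still at the band and the grip reads 32 N. Handing in.

```bash
python3 -c "
from h import *
print(ticket.hand_in())"
```

```text
the job is handed in; nothing more can be done
None
```

I handed the job in with the sleeve rim at the red band, the lever squeezed shut (25.5 mm over lever and grip), the ring over the blue mug and the fingers still gripping at 32 N; hand-in gave no verdict.

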